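# White bottles to their colour-coded spill dishes

### The arm

A 7-joint arm with a two-finger parallel gripper is mounted at the origin on a cart in front of the work surface, level with it; the furniture and walls round the work are solid. World frame = base frame: x ahead of the robot, y to its left, z up, the work surface at z = 0. Lengths are in mm, angles in rad, forces in N, time in s.
With the tool pointing down it reaches from about 350 to 900 mm from the base axis. Payload 8.1 kg.
Tool frame: the origin (TCP) lies midway between the tips of the shut fingers; the grasp point (between the pads) lies 19 mm behind it; z points along the fingers, x is the direction in which the jaws open and shut, and the axes are right-handed (so a half turn about z gives the same grasp; the last joint's range is limited). The gripper opens to 85 mm and grips with 20 to 120 N. Pads are 22 mm wide; open, the fingers measure 114 mm over their backs; the gripper's body (76 mm by 85 mm) begins 54 mm behind the grasp point. The pads swing forward as they close: fully open they stand 13 mm farther back than shut.
Start: joints at [-1.395, 0.434, 0.025, 1.573, -0.012, 1.134, -0.075], TCP at [172.028, 600.872, 231.323] pointing down, gripper open.
Joint ranges: [-2.62, 2.62], [-0.44, 2.09], [-1.27, 1.32], [0.08, 2.57], [-1.32, 4.46], [0.12, 2], [-2.74, 2.74]. Speed limits (rad/s): [2.22, 2.22, 3.01, 3.01, 3.14, 3.14, 3.14].

### API

Orientations are given as a unit quaternion [w, x, y, z].
In Python, from plant import bot gives the robot as it stands. The module is installed in compiled form; this text tells all that it offers. Calls block until the motion is done:
- bot.goto(position, orientation): joint-space move of the TCP to a pose.
- bot.line_to(position, attitude=None, rate=150, guard=None): straight line of the TCP; attitude=None keeps the orientation; rate is the mean speed in mm/s. With guard (N) it stops when the force on the tool has changed by that much, and returns True; else False.
- bot.movej(angles): joint-space move.
- bot.release() and bot.close_gripper(newtons=None): open the fingers fully, or close them until they stop; newtons is the grip in N (None keeps the last).
- bot.sleep(seconds).
- bot.ik(position, orientation): joint angles nearest the present ones, or None.
- bot.camera(name): name is "side" or "top"; returns a dict with "image" (420x560x3 uint8, red, green, blue), "depth" (420x560 float32, mm along the optical axis (not along the pixel's ray), 0 where there is no reading), "fovy" (degrees; the focal length in pixels is half the picture's height over the tangent of half this angle, whatever the lens; pixels are square), "cx", "cy" (the principal point, pixels), "pose" (4x4, takes a point from camera to world coordinates). Camera axes: x right, y down, z forward; pixel columns grow to the right and rows downward; lengths in mm; the calibration is good to about 2 mm. A picture is of the moment at which its call begins.
A pose or a line that the arm cannot do raises bot.IKError and nothing moves.
- bot.close_job(): hands the job in, once; it reports no verdict.
Readings, each from a call of its own:
- bot.get_time(): time.
- bot.get_joints(): joint angles.
- bot.get_qd(): joint speeds.
- bot.get_effort(): joint torques, N m.
- bot.get_eef_pos(): TCP position.
- bot.get_orientation(): TCP orientation.
- bot.get_ft_force(): force on the tool from outside, world axes, zero at the start.
- bot.get_torque(): the same for the moment, N m.
- bot.get_opening(): finger opening in mm.
Only numpy, scipy, OpenCV 4.12 (cv2) and the standard library are available. Lean on these libraries where they do the work, as an engineer would, in place of code of your own. Each camera call takes 0.05 s, during which the arm holds its last target.

### The job

Set up the wash station: from the group of bottles at the front of the bench, take the four white ones one after another and stand each upright inside the spill dish of the same colour as its cap, flat on the floor of the dish. Set them down gently without dropping or knocking any over, and leave the two brown bottles of the group where they stand (the stock bottles along the back wall are not part of the job).

Things in the scene. Friction and masses are not known exactly. Their poses are not given: they have to be found in the camera images.
- white_green: Small white dropper bottle with a green screw cap, 30 mm in diameter, 62 mm tall; the white body (radius 15 mm) reaches up to z = 46 mm, the cap (radius 11.5 mm) from there to the top; about 30 g. Loose, stands upright, round about its z axis. Origin: centre of its underside, z up.
- white_yellow: Small white dropper bottle with a yellow screw cap, 30 mm in diameter, 60 mm tall; the white body (radius 15 mm) reaches up to z = 44 mm, the cap (radius 11.5 mm) from there to the top; about 30 g. Loose, stands upright, round about its z axis. Origin: centre of its underside, z up.
- white_red: White bottle with a red screw cap, 50 mm in diameter, 100 mm tall; the white body (radius 25 mm) reaches up to z = 78 mm, the cap (radius 17.6 mm) from there to the top; about 140 g. Loose, stands upright, round about its z axis. Origin: centre of its underside, z up.
- white_blue: Large white bottle with a dark blue screw cap, 66 mm in diameter, 135 mm tall; the white body (radius 33 mm) reaches up to z = 113 mm, the cap (radius 19 mm) from there to the top; about 310 g. Loose, stands upright, round about its z axis. Origin: centre of its underside, z up.
- brown_small: Brown bottle with a white cap, 44 mm in diameter, 85 mm tall, to be left alone. Loose, stands upright, round about its z axis. Origin: centre of its underside, z up.
- brown_large: Brown bottle with a black cap, 56 mm in diameter, 118 mm tall, to be left alone. Loose, stands upright, round about its z axis. Origin: centre of its underside, z up.
- dish_green: Round shallow green spill dish, fixed to the bench: outer diameter 56 mm, 48 mm inside the rim (9 mm play all round its bottle), floor 4 mm thick, rim top 12 mm above the bench. Origin: centre of its underside on the bench, z up.
- dish_yellow: Round shallow yellow spill dish, fixed to the bench: outer diameter 56 mm, 48 mm inside the rim (9 mm play all round its bottle), floor 4 mm thick, rim top 12 mm above the bench. Origin: centre of its underside on the bench, z up.
- dish_red: Round shallow red spill dish, fixed to the bench: outer diameter 76 mm, 68 mm inside the rim (9 mm play all round its bottle), floor 4 mm thick, rim top 12 mm above the bench. Origin: centre of its underside on the bench, z up.
- dish_blue: Round shallow blue spill dish, fixed to the bench: outer diameter 92 mm, 84 mm inside the rim (9 mm play all round its bottle), floor 4 mm thick, rim top 12 mm above the bench. Origin: centre of its underside on the bench, z up.
Things that resemble listed ones, but are neither listed nor needed, are in the scene too. What is shaped like the white_yellow but red is not meant.

How it is judged:
By the outcome, as a careful person would: the job done as asked, in the order asked, and still so for the second after the job is handed in, with the robot touching nothing.
It also fails if it takes over 112 s, if anything falls off the work surface, if the arm or the gripper's body presses on something with over 40 N, if the wrist force passes 120 N, or if a joint passes its speed limit or range.

## Working session

There is one attempt and no reset: what is moved stays moved. The work goes in short steps, each a Python script; the robot and the scene stay as the last script left them, time stands still between calls to the robot, and variables do not carry over. Pictures are saved under pics/ and viewed, and the job is handed in when it is done.

```bash
mkdir -p pics; python3 - <<'E'
from plant import bot
import cv2,pickle
for n in("top","side"):
    c=bot.camera(n); pickle.dump(c,open(n+"0.pkl","wb"))
    cv2.imwrite(f"pics/{n}0.png",c["image"][:,:,::-1])
    print(n,c["fovy"],c["cx"],c["cy"],c["pose"].round(3).tolist())
print(bot.get_orientation(),bot.get_time())
E
```

```text
top 44.961704112104194 272.60884595751224 211.09981302884114 [[0.002, -1.0, 0.03, 438.125], [-1.0, -0.002, 0.002, -56.042], [-0.002, -0.03, -1.0, 1233.342], [0.0, 0.0, 0.0, 1.0]]
side 55.501074138774925 279.93416745268416 203.57050751801347 [[0.826, -0.207, 0.524, -3.752], [-0.564, -0.312, 0.765, -747.637], [0.005, -0.927, -0.375, 386.563], [0.0, 0.0, 0.0, 1.0]]
[ 4.80213157e-04  7.98519473e-01  6.01968564e-01 -5.18538192e-04] 0.1
```

View pics/top0.png

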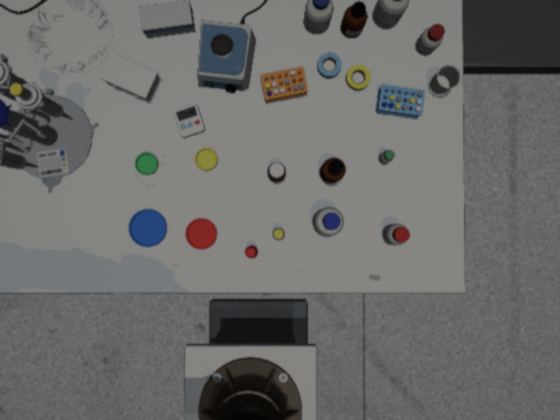

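View pics/side0.png

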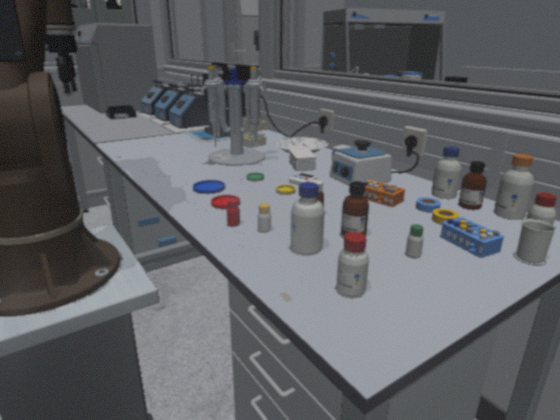

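```bash
python3 - <<'E'
import cv2
im=cv2.imread("pics/top0.png")
cv2.imwrite("pics/topc1.png",cv2.resize(im[130:280,235:435],None,fx=4,fy=4,interpolation=cv2.INTER_CUBIC))
cv2.imwrite("pics/topc2.png",cv2.resize(im[130:280,100:300],None,fx=4,fy=4,interpolation=cv2.INTER_CUBIC))
E
```

```text
(no output)
```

View pics/topc1.png

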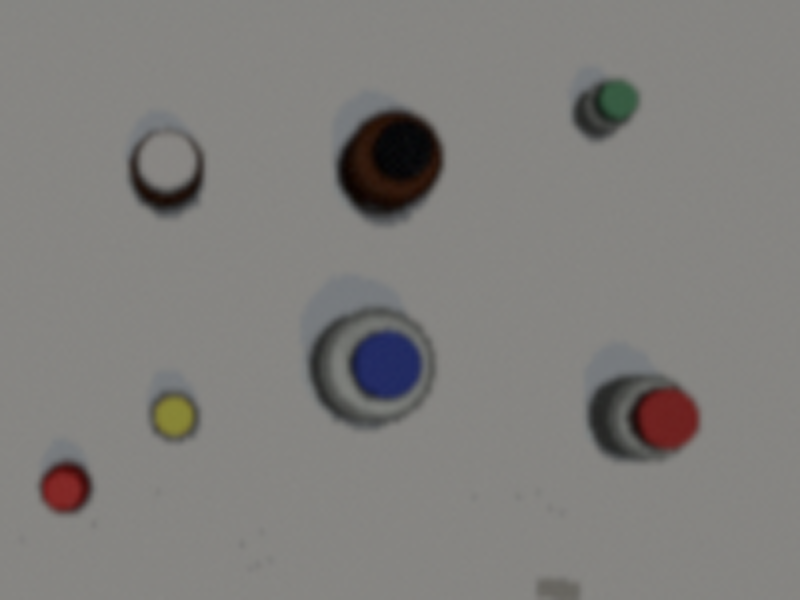

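View pics/topc2.png

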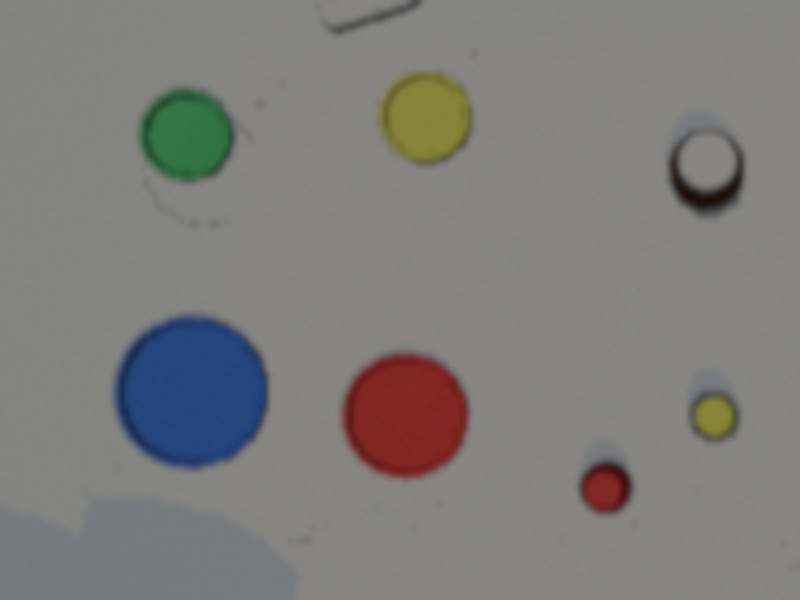

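```bash
cat > h.py <<'E'
import numpy as np,cv2,pickle
def ray(c,u,v,z):
    f=210/np.tan(np.radians(c["fovy"])/2); P=np.array(c["pose"])
    d=P[:3,:3]@np.array([(u-c["cx"])/f,(v-c["cy"])/f,1]); o=P[:3,3]
    return o+d*(z-o[2])/d[2]
def proj(c,p):
    f=210/np.tan(np.radians(c["fovy"])/2); P=np.array(c["pose"])
    q=P[:3,:3].T@(np.array(p)-P[:3,3]); return q[0]/q[2]*f+c["cx"],q[1]/q[2]*f+c["cy"]
E
python3 - <<'E'
from h import *
c=pickle.load(open("top0.pkl","rb"));s=pickle.load(open("side0.pkl","rb"))
A=dict(wg=(617,101,62,15,46),wy=(174,416,60,15,44),wr=(667,419,100,25,78),wb=(386,365,135,33,113),bs=(167,162,85,22,60),bl=(402,150,118,28,90),dec=(66,488,60,15,44))
B=dict(dg=(187,135,12,28),dy=(426,118,12,28),dr=(405,415,12,38),db=(192,392,12,46))
pos={}
top=c["image"].copy();im=s["image"].copy()
top=cv2.resize(top,None,fx=4,fy=4);im=cv2.resize(im,None,fx=4,fy=4)
def circ(img,cam,p,r,z,col):
    t=np.linspace(0,2*np.pi,40)
    pts=np.array([proj(cam,(p[0]+r*np.cos(a),p[1]+r*np.sin(a),z)) for a in t])
    cv2.polylines(img,[np.int32(pts*4+1.5)],True,col,1)
for k,(u,v,z,r,zb) in A.items():
    U,V=235+(u-1.5)/4,130+(v-1.5)/4
    p=ray(c,U,V,z);pos[k]=p[:2]; print(k,p.round(1), 'depth pt',c["depth"][int(round(V)),int(round(U))])
    f=proj(c,p); 
    for img,cam in((top,c),(im,s)):
        circ(img,cam,p,r,0,(255,0,255));circ(img,cam,p,r,zb,(0,255,255));circ(img,cam,p,12 if r==15 else 18,z,(0,255,0))
for k,(u,v,z,r) in B.items():
    p=ray(c,100+(u-1.5)/4,130+(v-1.5)/4,z);pos[k]=p[:2];print(k,p.round(1))
    for img,cam in((top,c),(im,s)): circ(img,cam,p,r,12,(0,255,255));circ(img,cam,p,r,0,(255,0,255))
pickle.dump(pos,open("pos.pkl","wb"))
cv2.imwrite("pics/ov1.png",top[520:1120,940:1740,::-1])
cv2.imwrite("pics/ov2.png",cv2.resize(im[680:1250,700:1780,::-1],(800,422)))
cv2.imwrite("pics/ov3.png",top[520:1120,400:1200,::-1])
E
```

```text
wg [ 604.6 -323.1   62. ] depth pt 0.0
wy [421.9 -66.9  60. ] depth pt 1170.7305
wr [ 421.2 -341.4  100. ] depth pt 1132.9116
wb [ 450.7 -180.8  135. ] depth pt 1096.6565
bs [566.2 -62.5  85. ] depth pt 1157.1724
bl [ 569.3 -191.8  118. ] depth pt 1117.9781
dec [380.3  -4.6  60. ] depth pt 1169.878
dg [590.2 251.2  12. ]
dy [600.7 106.9  12. ]
dr [421.5 118.5  12. ]
db [435.1 246.7  12. ]
```

View pics/ov1.png

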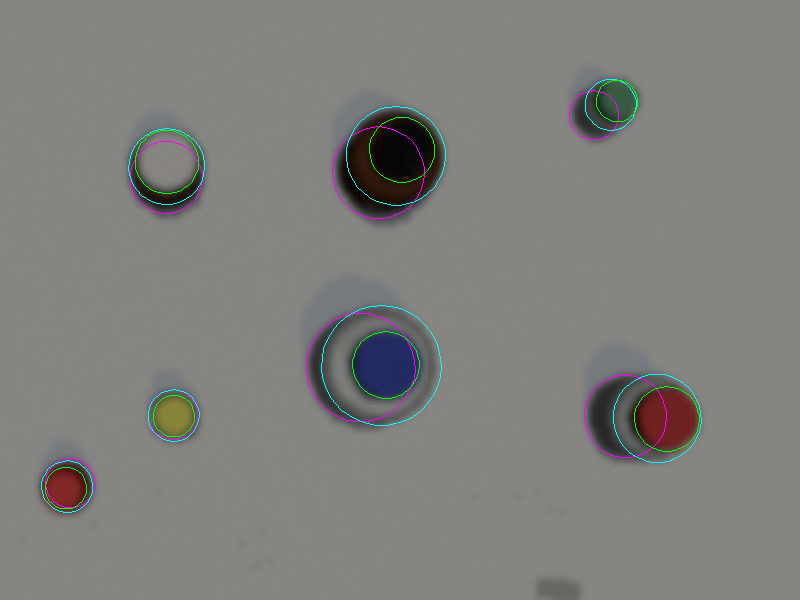

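View pics/ov2.png

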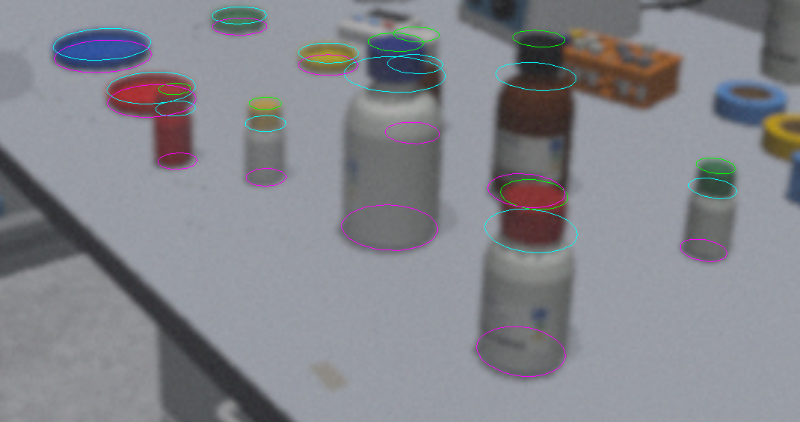

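```bash
cat >> h.py <<'E'
from scipy.spatial.transform import Rotation as Ro
def quat(deg):
    a=np.radians(deg);R=np.array([[np.cos(a),np.sin(a),0],[np.sin(a),-np.cos(a),0],[0,0,-1]])
    q=Ro.from_matrix(R).as_quat();return [q[3],q[0],q[1],q[2]]
E
python3 - <<'E'
from h import *
from plant import bot
pos=pickle.load(open("pos.pkl","rb"))
print(Ro.from_quat(np.roll(bot.get_orientation(),-1)).as_matrix().round(2)[:,0])
for y in(-90,0,90,180):
    for k,z in dict(wg=16,wy=16,wr=42,wb=67,dg=20,dy=20,dr=46,db=71).items():
        a=bot.ik([*pos[k],z],quat(y));b=bot.ik([*pos[k],230],quat(y))
        print(y,k,None if a is None else np.round(a,2),None if b is None else np.round(b,2))
E
```

```text
[ 0.28  0.96 -0.  ]
-90 wg [-0.12  0.95  0.94  1.65 -0.88  1.02 -0.44] [-0.1   0.66  0.9   1.46 -0.53  1.28 -0.72]
-90 wy [-0.51  0.57  0.74  2.3  -0.78  0.54 -0.72] [-0.96  0.15  1.15  2.08 -0.16  1.   -1.3 ]
-90 wr [-0.13  0.85  1.14  2.02 -0.98  0.97 -0.03] [-0.21  0.49  1.16  1.84 -0.49  1.15 -0.45]
-90 wb [-0.3   0.53  0.79  2.13 -0.59  0.71 -0.68] [-0.61  0.35  1.17  1.96 -0.37  1.07 -0.85]
-90 dg [-0.88  0.76  0.62  1.76 -0.59  0.81 -1.55] [-0.96  0.54  0.75  1.57 -0.39  1.18 -1.7 ]
-90 dy [-0.68  0.73  0.64  1.84 -0.61  0.77 -1.28] [-0.8   0.5   0.81  1.66 -0.39  1.16 -1.46]
-90 dr [-0.89  0.48  0.66  2.25 -0.55  0.57 -1.38] [-1.06  0.13  0.76  2.05 -0.11  1.   -1.82]
-90 db [-1.1   0.51  0.65  2.09 -0.47  0.7  -1.71] [-1.21  0.26  0.73  1.91 -0.2   1.04 -1.96]
0 wg [-0.06  0.9   0.82  1.65 -0.78  0.95  1.05] [-0.09  0.66  0.89  1.46 -0.52  1.27  0.85]
0 wy [-0.44  0.53  0.63  2.29 -0.67  0.5   0.74] [-0.8   0.12  0.95  2.08 -0.11  1.    0.2 ]
0 wr [ 0.06  0.65  0.77  2.01 -0.67  0.75  1.24] [-0.21  0.49  1.16  1.84 -0.49  1.15  1.12]
0 wb [-0.29  0.53  0.77  2.13 -0.58  0.7 
[... 1196 characters left out ...]
 1.14  1.66 -1.05  1.15 -1.9 ] [-0.19  0.77  1.15  1.46 -0.7   1.36 -2.14]
180 wy [-0.72  0.78  1.14  2.31 -1.1   0.8  -1.93] None
180 wr [-0.13  0.85  1.14  2.02 -0.98  0.97 -1.6 ] [-0.21  0.49  1.16  1.84 -0.49  1.15 -2.02]
180 wb [-0.49  0.71  1.15  2.14 -0.88  0.88 -1.94] [-0.62  0.35  1.18  1.96 -0.37  1.07 -2.42]
180 dg [-0.31  0.7  -0.27  1.71  0.25  0.77  2.45] [-0.38  0.47 -0.16  1.52  0.08  1.16  2.59]
180 dy [-0.12  0.66 -0.21  1.79  0.2   0.71  2.7 ] [ 0.39  0.63 -1.06  1.55  0.57  1.29  2.39]
180 dr [-0.27  0.42 -0.16  2.2   0.13  0.53  2.61] [ 0.49  0.29 -1.06  1.95  0.29  1.07  2.45]
180 db [-0.44  0.45 -0.24  2.03  0.17  0.67  2.35] [-0.51  0.24 -0.13  1.86  0.04  1.04  2.48]
```

View pics/ov3.png

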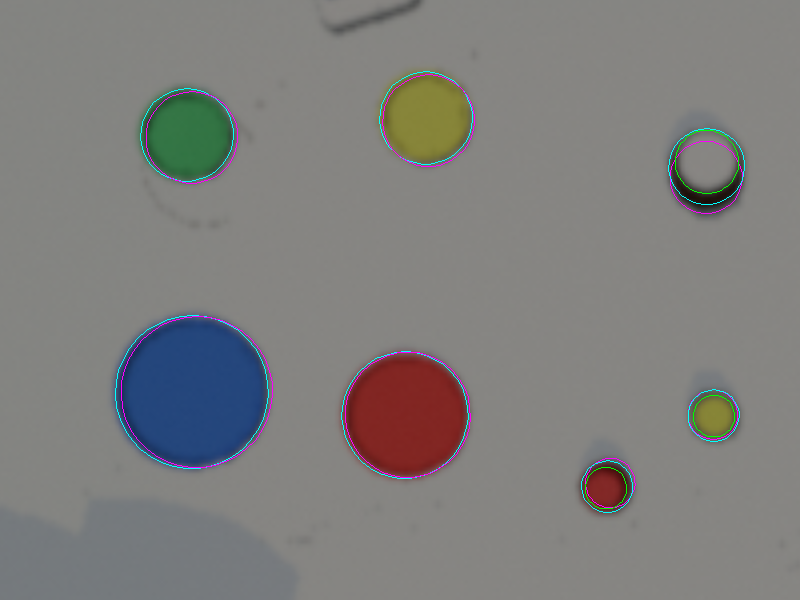

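```bash
cat >> h.py <<'E'
pos=pickle.load(open("pos.pkl","rb"))
def rep(bot,s): print(s,"t",round(bot.get_time(),2),np.round(bot.get_eef_pos(),1),"op",round(bot.get_opening(),1),"F",np.round(bot.get_ft_force(),1),"j",np.round(bot.get_joints(),2))
def pick(bot,k,z,zh,N,yaw=0):
    p=pos[k]
    bot.goto([*p,zh],quat(yaw)); rep(bot,"above")
    bot.line_to([*p,z+30],rate=250)
    bot.line_to([*p,z],rate=60,guard=6); rep(bot,"down")
    bot.close_gripper(N); rep(bot,"closed")
    bot.line_to([*p,z+25],rate=80)
    bot.line_to([*p,zh],rate=250); rep(bot,"lifted")
def place(bot,k,z,zh,yaw=0,g=4):
    p=pos[k]
    bot.goto([*p,zh],quat(yaw)); rep(bot,"over dish")
    bot.line_to([*p,z+20],rate=200); bot.sleep(.2)
    bot.line_to([*p,z+6],rate=50)
    hit=bot.line_to([*p,z+3.5],rate=12,guard=g); rep(bot,f"set {hit}")
    bot.sleep(.2);bot.release();bot.sleep(.2)
    rep(bot,"open")
    q=bot.get_eef_pos()
    bot.line_to([q[0],q[1],q[2]+40],rate=60)
    bot.line_to([q[0],q[1],zh],rate=250); rep(bot,"away")
def snap(bot,tag,ns=("top","side")):
    for n in ns:
        c=bot.camera(n); pickle.dump(c,open(f"{n}{tag}.pkl","wb")); cv2.imwrite(f"pics/{n}{tag}.png",c["image"][:,:,::-1])
E
python3 - <<'E'
from h import *
from plant import bot
bot.movej([-1.395,.12,0,2.04,0,.98,0]);rep(bot,"a")
bot.movej([0,.12,0,2.04,0,.98,0]);rep(bot,"b")
pick(bot,"wg",16,180,25)
snap(bot,"1")
E
```

```text
a t 0.92 [126.6 407.9 222.7] op 85.5 F [-0.4  0.4  0.4] j [-1.4   0.12  0.    2.04 -0.    0.98 -0.  ]
b t 2.89 [423.1 -52.3 222.2] op 85.2 F [0.2 0.7 0.7] j [-0.    0.12 -0.    2.04 -0.    0.98  0.  ]
above t 4.13 [ 604.9 -321.2  180.3] op 85.5 F [0.4 0.7 0.2] j [ 0.27  0.58  0.23  1.49 -0.14  1.1   0.53]
down t 5.47 [ 604.5 -323.2   15.8] op 85.6 F [ 0.2 -0.4 -0.1] j [ 0.3   0.75  0.19  1.61 -0.18  0.79  0.56]
closed t 6.02 [ 604.7 -323.2   16.3] op 29.3 F [ 0.8 -0.2  2.2] j [ 0.3   0.75  0.19  1.61 -0.18  0.79  0.56]
lifted t 7.19 [ 604.1 -322.7  179.1] op 29.1 F [ 0.3  0.9 -1.3] j [ 0.27  0.58  0.23  1.49 -0.14  1.1   0.53]
```

View pics/side1.png

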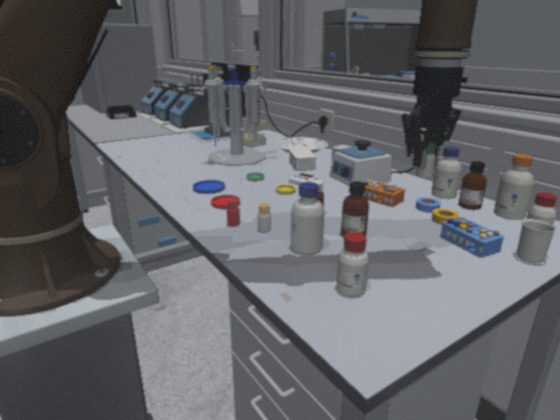

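```bash
sed -i '/def place/,/over dish/s/bot.goto(\[\*p,zh\],quat(yaw))/bot.line_to([*p,zh],quat(yaw),rate=300)/' h.py; python3 - <<'E'
from h import *
from plant import bot
place(bot,"dg",16,180)
snap(bot,"2",("side",))
E
python3 -c "
import cv2
im=cv2.imread('pics/side2.png');cv2.imwrite('pics/side2c.png',cv2.resize(im[120:240,150:350],None,fx=4,fy=4))"
```

```text
over dish t 9.36 [590.6 249.4 180.1] op 29.2 F [-0.1 -0.5 -0.5] j [-0.58  0.5   0.15  1.6  -0.08  1.04 -0.41]
set True t 11.1 [590.6 251.3  20.3] op 29.4 F [-0.9 -0.3  4.8] j [-0.56  0.69  0.11  1.73 -0.11  0.73 -0.39]
open t 12.09 [589.8 250.9  19.4] op 85.5 F [ 0.8  0.1 -0.2] j [-0.56  0.69  0.11  1.73 -0.11  0.73 -0.39]
away t 13.54 [589.5 250.8 179.8] op 85.4 F [-0.1  0.  -0.2] j [-0.58  0.5   0.14  1.6  -0.08  1.04 -0.41]
```

View pics/side2c.png

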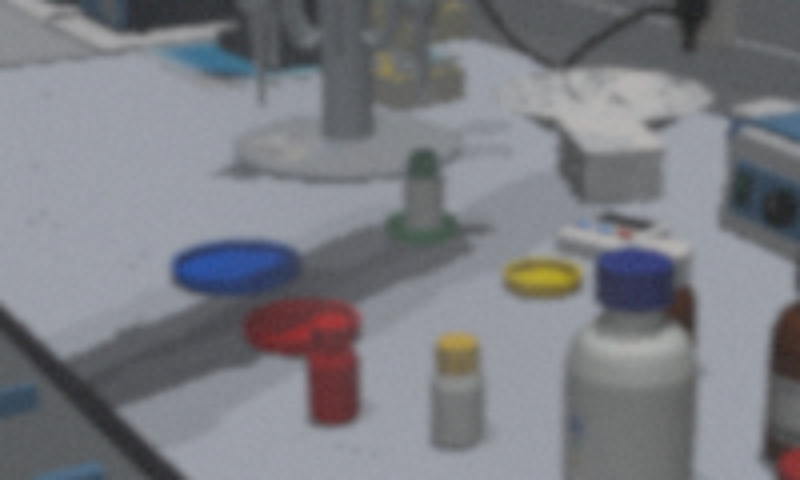

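The crop shows the green bottle upright in its green dish at about (422,200). Yellow is next.

```bash
python3 - <<'E'
from h import *
from plant import bot
pick(bot,"wy",16,180,25)
place(bot,"dy",16,180)
snap(bot,"3",("side",))
E
python3 -c "
import cv2
im=cv2.imread('pics/side3.png');cv2.imwrite('pics/side3c.png',cv2.resize(im[120:240,150:350],None,fx=4,fy=4))"
```

```text
above t 14.94 [423.  -66.  180.1] op 85.5 F [-0.1 -1.   0.5] j [-0.2   0.17  0.26  2.11 -0.06  0.87  0.1 ]
down t 16.27 [421.8 -67.   16. ] op 85.2 F [ 1.2 -0.2  0.4] j [-0.1   0.46  0.17  2.27 -0.19  0.42  0.23]
closed t 16.82 [421.9 -66.9  16.2] op 29.2 F [-1.6  0.3  5. ] j [-0.1   0.46  0.17  2.27 -0.19  0.42  0.23]
lifted t 18.0 [421.2 -66.7 178.9] op 29.0 F [ 0.1  0.6 -0.5] j [-0.2   0.17  0.27  2.12 -0.06  0.87  0.1 ]
over dish t 18.98 [599.7 105.5 179. ] op 29.3 F [-0.7 -1.3 -0.8] j [-0.41  0.46  0.21  1.69 -0.11  1.01 -0.16]
set True t 20.73 [601.  106.9  20.3] op 29.2 F [0.1 0.5 5.8] j [-0.37  0.65  0.16  1.82 -0.16  0.69 -0.12]
open t 21.72 [600.3 106.7  19.4] op 85.2 F [ 0.5 -0.4 -0.4] j [-0.37  0.65  0.16  1.82 -0.16  0.69 -0.12]
away t 23.17 [600.  106.7 179.9] op 85.5 F [-1.1  0.2  0.2] j [-0.41  0.46  0.21  1.69 -0.11  1.01 -0.16]
```

View pics/side3c.png

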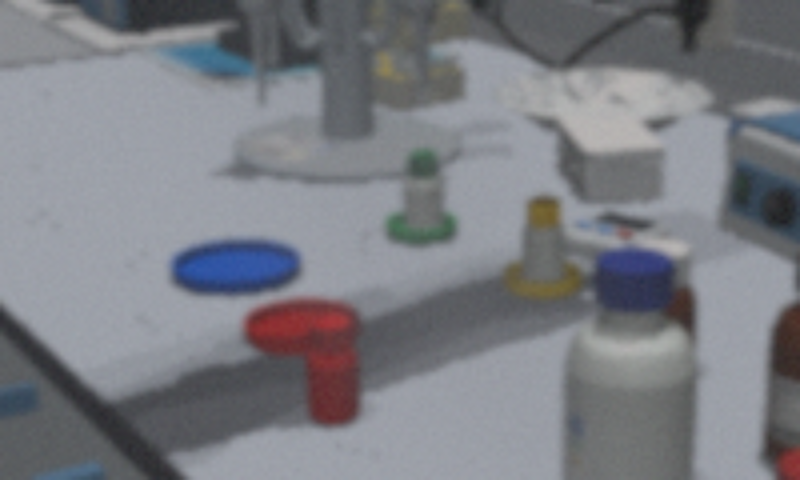

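```bash
python3 - <<'E'
from h import *
from plant import bot
pick(bot,"wr",42,220,50)
place(bot,"dr",42,220)
snap(bot,"4",("side","top"))
E
python3 -c "
import cv2
im=cv2.imread('pics/side4.png');cv2.imwrite('pics/side4c.png',cv2.resize(im[120:270,150:350],None,fx=4,fy=4))"
```

```text
above t 24.98 [ 422.2 -340.3  219.7] op 85.7 F [ 0.2 -0.   0.3] j [ 0.24  0.32  0.45  1.82 -0.16  1.04  0.75]
down t 26.38 [ 421.1 -341.5   41.8] op 85.4 F [-0.4 -0.8  0.6] j [ 0.33  0.55  0.35  1.99 -0.3   0.65  0.87]
closed t 26.81 [ 421.3 -341.6   42.4] op 48.8 F [-1.4  0.3  6.2] j [ 0.33  0.55  0.35  1.99 -0.3   0.65  0.87]
lifted t 28.03 [ 420.6 -340.7  218.6] op 48.9 F [ 0.5  0.7 -1.1] j [ 0.24  0.32  0.45  1.82 -0.16  1.04  0.75]
over dish t 29.72 [421.4 117.2 219.8] op 49.0 F [-0.1 -0.3 -1.7] j [-0.5   0.14  0.12  2.03 -0.02  0.98 -0.37]
set True t 31.52 [421.7 118.5  46.4] op 48.9 F [-0.7 -0.3  7.4] j [-0.46  0.41  0.09  2.22 -0.07  0.52 -0.32]
open t 32.38 [420.9 118.3  45.8] op 84.9 F [ 0.6  0.3 -0.2] j [-0.46  0.41  0.09  2.22 -0.07  0.52 -0.32]
away t 33.88 [420.5 118.2 219.4] op 85.2 F [-0.2 -0.   0.4] j [-0.5   0.14  0.12  2.03 -0.02  0.98 -0.37]
```

View pics/side4c.png

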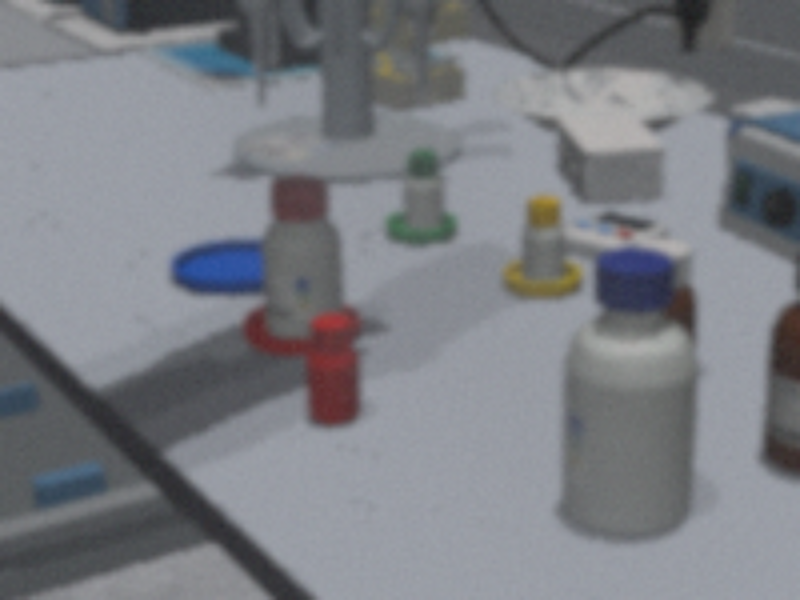

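```bash
python3 - <<'E'
from h import *
from plant import bot
pick(bot,"wb",68,240,70)
place(bot,"db",68,240)
snap(bot,"5",("side","top"))
E
python3 -c "
import cv2
im=cv2.imread('pics/side5.png');cv2.imwrite('pics/side5c.png',cv2.resize(im[110:260,150:350],None,fx=4,fy=4))"
```

```text
above t 35.14 [ 450.8 -179.4  239.5] op 85.5 F [ 0.5  0.5 -0.6] j [-0.06  0.2   0.39  1.91 -0.09  1.05  0.37]
down t 36.51 [ 450.5 -180.9   67.8] op 85.5 F [ 0.3 -0.1 -0.1] j [ 0.03  0.44  0.32  2.11 -0.23  0.63  0.5 ]
closed t 36.83 [ 450.7 -181.    68.5] op 64.5 F [-2.   0.3  5.6] j [ 0.03  0.44  0.32  2.11 -0.23  0.63  0.5 ]
lifted t 38.04 [ 449.8 -180.4  238.6] op 64.7 F [-0.2  0.7 -3.4] j [-0.06  0.2   0.4   1.92 -0.09  1.04  0.37]
over dish t 39.62 [435.3 245.  239.8] op 64.7 F [ 0.4 -0.4 -3.6] j [-0.69  0.22  0.08  1.86 -0.02  1.06 -0.6 ]
set True t 41.38 [435.2 246.8  72.6] op 64.7 F [-0.8 -0.7  5.4] j [-0.67  0.44  0.06  2.05 -0.04  0.65 -0.58]
open t 42.12 [434.3 246.2  71.6] op 85.4 F [ 0.5 -0.3 -0.8] j [-0.67  0.44  0.06  2.05 -0.04  0.65 -0.58]
away t 43.61 [434.  246.  239.5] op 85.3 F [ 0.1  0.7 -1. ] j [-0.69  0.22  0.08  1.86 -0.02  1.06 -0.6 ]
```

View pics/side5c.png

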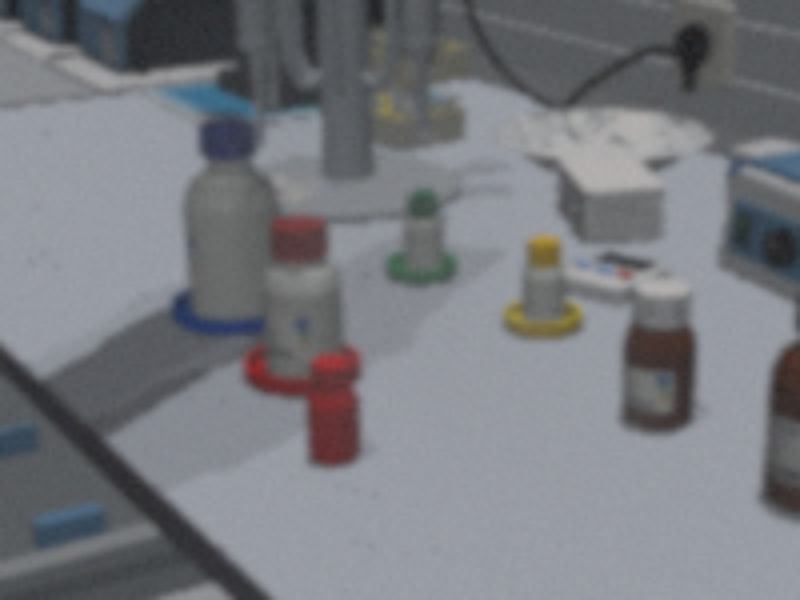

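View pics/top5.png

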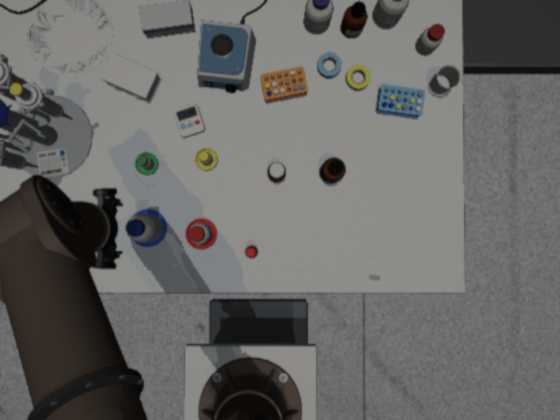

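```bash
python3 - <<'E'
from h import *
c=pickle.load(open("top5.pkl","rb"))
f=210/np.tan(np.radians(c["fovy"])/2);P=np.array(c["pose"])
c0=pickle.load(open("top0.pkl","rb"))
for k,z in dict(dg=66,dy=64,dr=104,db=139,bs=85,bl=118).items():
    u,v=proj(c,[*pos[k],z]);ui,vi=int(round(u)),int(round(v))
    out=[]
    for cc in(c,c0):
        d=cc["depth"][vi-3:vi+4,ui-3:ui+4]; d=d[d>0]; out.append(d.min() if len(d) else 0)
    w=P[:3,:3]@(np.array([(u-c["cx"])/f,(v-c["cy"])/f,1])*np.median(out[0]))+P[:3,3]
    print(k,(round(u,1),round(v,1)),"cap top z",w[2].round(1),"expect",z)
im=cv2.resize(c["image"],None,fx=4,fy=4,interpolation=cv2.INTER_CUBIC)
for k,z in dict(dg=66,dy=64,dr=104,db=139).items():
    u,v=proj(c,[*pos[k],z]);cv2.drawMarker(im,(int(u*4+1.5),int(v*4+1.5)),(255,0,255),0,12,1)
cv2.imwrite("pics/top5c.png",im[540:1020,440:1140,::-1])
E
```

```text
dg (np.float64(140.5), np.float64(160.5)) cap top z 69.5 expect 66
dy (np.float64(203.1), np.float64(156.1)) cap top z 69.0 expect 64
dr (np.float64(195.0), np.float64(233.9)) cap top z 108.9 expect 104
db (np.float64(133.0), np.float64(227.7)) cap top z 143.8 expect 139
bs (np.float64(276.4), np.float64(170.1)) cap top z 90.1 expect 85
bl (np.float64(335.1), np.float64(167.1)) cap top z 124.4 expect 118
```

View pics/top5c.png

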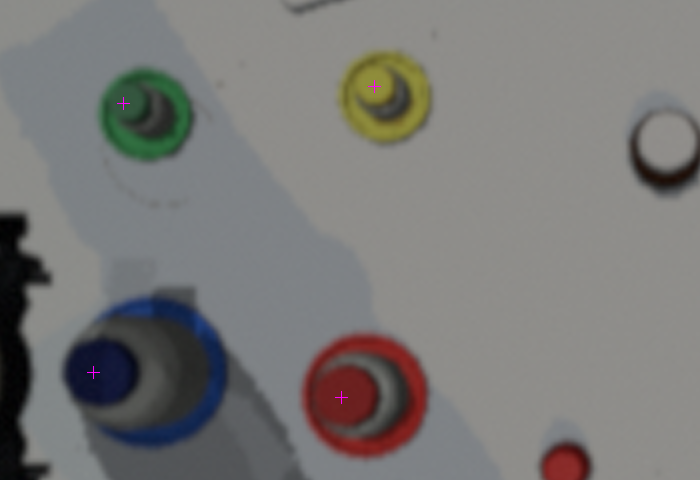

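```bash
python3 - <<'E'
from plant import bot
bot.close_job();print(bot.get_time())
E
```

```text
the job is handed in; nothing more can be done
the job is handed in; nothing more can be done
```

I placed all four white bottles upright in the dishes matching their caps, in the order green, yellow, red, blue, and handed the job in. The last arm move ended at about 44 s of the 112 s allowed.

**Setting down:** each bottle made contact about 4 mm above its pick height, which matches the dish floor. The contact force readings were 5 to 7 N.

**Final pictures:**
- All four bottles stand inside their dish rims.
- Both brown bottles and the small red look-alike stand where they were.
- The gripper was clear, at about 240 mm.

**Checks that disagreed slightly:**
- **Cap heights:** depth readings came out 3.5 to 5 mm above the expected values. The two untouched brown bottles read 5 to 6 mm high in the same check, so I put this down to measurement bias.
- **Cap positions:** in the top view the green and blue caps sit roughly 3 to 4 mm from where I predicted. I think this is mild lens distortion, which I did not confirm, and it is within the 9 mm play.

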